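# Quarter-turn the fish print block on the carving slope

## Task

The long side of the fish print block on the sloping carving board has been cut; turn the block a quarter turn for the next cut, so that the end at the fish's head now rests fully home and square against the metal stop bar at the foot of the slope. Leave it lying flat on the board with the fish still facing up, let go, and do not disturb the mug, jar, brush and spare block around it.

Things in the scene. Friction and masses are not known exactly. Their poses are not given: they have to be found in the camera images.
- slope: fixed plywood carving board sloping at 30 degrees, with an aluminium stop bar (300 mm long) across its low edge. Origin: on the board's surface at the middle of the bar's uphill face, 34 mm above the table. x up the slope, y along the bar, z square out of the board. Surface: z = 0, x = -35 to 205, y = -160 to 160 mm; the bar fills x = -18 to 0, z = 0 to 12 mm
- block: fish print block to turn: plain wood, 140 mm long (x), 56 wide (y), 42 thick (z), a dark fish in 2 mm relief on top, blunt head to +x, forked tail to -x. Origin: centre of its underside. It starts flat on the sloping board, a long side along the stop bar, head towards the slope's +y. About 0.2 kg
- block_head (a point): middle of the lower edge of the block's head end face (block x = +70 mm, on the underside)
- spare_block: bystander: smaller fish print block, 100 x 70 x 25 mm, lying on the table; origin at the centre of its underside
- mug: bystander: yellow plastic mug, radius 40 mm, 85 mm high, handle at its +y; origin at the centre of its underside
- jar: bystander: closed glass jar, radius 32 mm, 70 mm high; origin at the centre of its underside
- brush: bystander: paint brush, 190 mm long, lying on the table along its x
There are look-alikes about, which are no part of the job. Leave any red look-alike of the block alone.

How it is judged:
At the end, for the whole second after the job is handed in: The block lies still and flat on the sloping board (within 5 mm, 3.4 degrees), fish up, head end within 5 mm of the bar's uphill face and square to it within 4.5 degrees, wholly on the board (its centre within 135 mm of the board's middle along the bar) (x of block_head in the frame of slope between -0.004 and 0.005 m and angle between the x axis of block and the x axis of slope, either way round below 0.08 rad and angle between the z axis of block and the z axis of slope, either way round below 0.06 rad and z of block in the frame of slope between -0.004 and 0.005 m and y of block in the frame of slope between -0.135 and 0.135 m and linear speed of block below 0.01 m/s); the robot touches nothing.
It fails at once if the mug is moved by more than 20 mm (distance of mug from where it was at the start of the episode above 0.02 m).
It fails at once if the jar is moved by more than 20 mm (distance of jar from where it was at the start of the episode above 0.02 m).
It fails at once if the brush is moved by more than 20 mm (distance of brush from where it was at the start of the episode above 0.02 m).
It fails at once if the spare block is moved by more than 20 mm (distance of spare_block from where it was at the start of the episode above 0.02 m).
It also fails if it takes over 32 s, if anything falls off the work surface, if the arm or the gripper's body presses on something with over 40 N, if the wrist force passes 120 N, or if a joint passes its speed limit or range.

## Robot

A 7-joint arm with a two-finger parallel gripper is mounted at the origin on the work surface. World frame = base frame: x ahead of the robot, y to its left, z up, the work surface at z = 0. Lengths are in m, angles in rad, forces in N, time in s.
With the tool pointing down it reaches from about 0.4 to 0.85 m from the base axis. Payload 10.4 kg.
Tool frame: the origin (TCP) lies midway between the tips of the shut fingers; the grasp point (between the pads) lies 19 mm behind it (r.tcp_to_grasp is the z of the grasp point in the tool frame, in m); z points along the fingers, x is the direction in which the jaws open and shut, and the axes are right-handed (so a half turn about z gives the same grasp; the last joint's range is limited). The gripper opens to 87 mm and grips with 3 to 60 N. Pads are 19 mm wide; open, the fingers measure 117 mm over their backs; the gripper's body (75 mm by 190 mm) begins 51 mm behind the grasp point.
Start: joints at [-1.139, 0.332, -0.065, 1.46, 0.022, 1.35, -0.088], TCP at [0.275, 0.561, 0.223] pointing down, gripper open.
Joint ranges: [-2.6, 2.6], [-0.5, 2.12], [-1.47, 1.34], [0.16, 2.42], [-1.27, 4.41], [0.06, 2.06], [-2.6, 2.6]. Speed limits (rad/s): [2.22, 2.22, 2.79, 2.79, 3.14, 3.14, 3.14].

## Interface

Orientations are given as a unit quaternion [x, y, z, w].
In Python, from bench import r, camera, close_job gives the robot as it stands. The module is installed in compiled form; this text tells all that it offers.
- The arm moves only by the shell command python3 -m crank 'ROWS' [FORCE]. ROWS is JSON, a list of rows, each an object of numbers: "x", "y", "z": the shift along the tool's x, y, z scaled (see below); "ax", "ay", "az": the turn, a rotation vector about the tool's x, y, z scaled (see below); "claw": the closure, from -1 (fully open) to 1 (shut), so that 0 is half open. A call has exactly 5 rows; each row is the pose to reach, as a shift and turn from the pose commanded when the call began, along the tool's axes at that moment; what a row does not reach only later rows make up. The controller multiplies each number of a shift by 1 m and each number of a turn by 2 rad. A row lasts 1/12 s, in which the tool goes at most 41.7 mm and 7.16 degrees, less where a joint would pass 70% of its speed; a pose out of reach is approached as far as the arm can. A call with a number of a shift or a turn outside -1 to 1 is refused whole. A call with a gripper value outside its range is refused whole. The fingers move at their own pace and stop on an object; FORCE is the grip in N (left out, the last holds). Time passes only in rows, so rows that repeat a pose let the fingers close, or fill a call up. It gives the time, the measured TCP pose, the force and the opening at its end, in the units of the state.
- r.read_state(): the state, without advancing time (a new reading comes with each control period).
- camera(name): name is "side" or "top" or "wrist"; returns a dict with "color" (480x640x3 uint8, blue, green, red), "fx", "fy", "cx", "cy" (pixels), "eye" and "orientation" of the camera in the world. Camera axes: x right, y down, z forward; pixel columns grow to the right and rows downward; lengths in m; the calibration is good to about 2 mm. A picture is of the moment at which its call begins. There is no depth.
- close_job(): hands the job in, once; it reports no verdict.
The state is a dict: "time": time; "joint_positions": joint angles; "joint_vel": joint speeds; "joint_torque": joint torques, N m; "ee_pos": TCP position; "eef_rot": TCP orientation; "ft_force": force on the tool from outside, world axes, zero at the start; "torque": the same for the moment, N m; "width": finger opening in m.
Only numpy, scipy, OpenCV 4.12 (cv2) and the standard library are available. Lean on these libraries where they do the work, as an engineer would, in place of code of your own. Each camera call takes 0.05 s, during which the arm holds its last target. There are 200 camera calls.

## Working session

There is one attempt and no reset: what is moved stays moved. The work goes in short steps, Python scripts to look and compute and a shell command to move; the robot and the scene stay as the last step left them, time stands still between calls to the robot, and variables do not carry over. Pictures are saved under pics/ and viewed, about 8 in all and at most 12, crops included, and the job is handed in when it is done.

```bash
mkdir -p pics; python3 - <<'E'
from bench import r,camera
import cv2,numpy as np
for n in ("top","side"):
    c=camera(n); cv2.imwrite(f"pics/{n}0.png",c["color"]); print(n,{k:np.round(c[k],4).tolist() for k in c if k!="color"})
s=r.read_state(); print(s["time"],s["ee_pos"],s["eef_rot"],s["width"],r.tcp_to_grasp)
E
```

```text
top {'fx': 613.037, 'fy': 613.037, 'cx': 312.8766, 'cy': 234.3272, 'eye': [0.2519, -0.0346, 1.5366], 'orientation': [-0.6956, 0.7166, -0.0405, 0.0332]}
side {'fx': 495.117, 'fy': 495.117, 'cx': 324.2911, 'cy': 243.4035, 'eye': [0.3317, -0.9424, 0.8688], 'orientation': [0.9104, -0.0609, 0.0218, -0.4086]}
0.1 [0.27442485 0.56114778 0.22184815] [ 8.48321974e-01  5.29480331e-01 -5.15862848e-04  3.75002958e-04] 0.08692890229620193 -0.0187
```

View pics/top0.png

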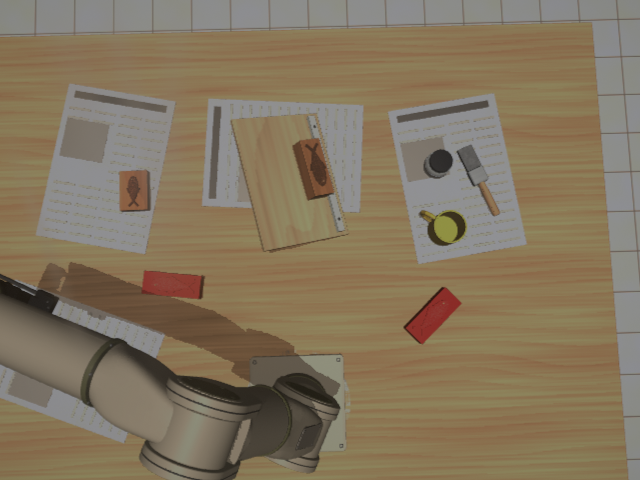

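View pics/side0.png

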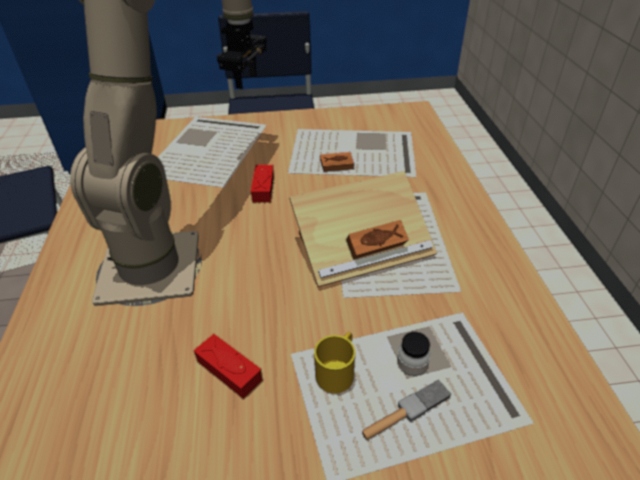

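Candidates in the top view:
- Brown fish block on the board at (315,168).
- Small brown block on the table at (134,190), which is the spare.
- Red blocks at (172,285) and (433,315), which are look-alikes.

The one on the board against the bar fits the description. Its forked tail is at the image top (far side) and its head points towards the robot. I'll confirm with an enlarged crop and measure by colour.

```bash
cat > h.py <<'E'
import numpy as np,cv2
from scipy.spatial.transform import Rotation as R
from bench import r,camera
def ray(c,uv):
    d=R.from_quat(c["orientation"]).apply([(uv[0]-c["cx"])/c["fx"],(uv[1]-c["cy"])/c["fy"],1]); return np.array(c["eye"]),d
def onz(c,uv,z):
    e,d=ray(c,uv); return e+d*(z-e[2])/d[2]
def onplane(c,uv,p,n):
    e,d=ray(c,uv); return e+d*(np.dot(np.array(p)-e,n)/np.dot(d,n))
def pix(c,P):
    q=R.from_quat(c["orientation"]).inv().apply(np.array(P)-c["eye"]); return np.array([c["fx"]*q[0]/q[2]+c["cx"],c["fy"]*q[1]/q[2]+c["cy"]])
E
python3 - <<'E'
from h import *
c=camera("top"); im=c["color"]; 
cr=im[105:258,225:360]; cv2.imwrite("pics/crop1.png",cv2.resize(cr,None,fx=3.9,fy=3.9,interpolation=cv2.INTER_CUBIC))
hsv=cv2.cvtColor(im,cv2.COLOR_BGR2HSV)
for p in [(310,180),(300,160),(280,150),(318,160),(338,220),(134,205)]: print(p,hsv[p[1],p[0]],im[p[1],p[0]])
E
```

```text
(310, 180) [ 12 133  88] [42 61 88]
(300, 160) [ 12 135  91] [43 62 91]
(280, 150) [ 20  88 142] [ 93 125 142]
(318, 160) [ 11 124  76] [39 53 76]
(338, 220) [ 30  10 122] [117 122 122]
(134, 205) [ 12 134 139] [ 66  94 139]
```

View pics/crop1.png

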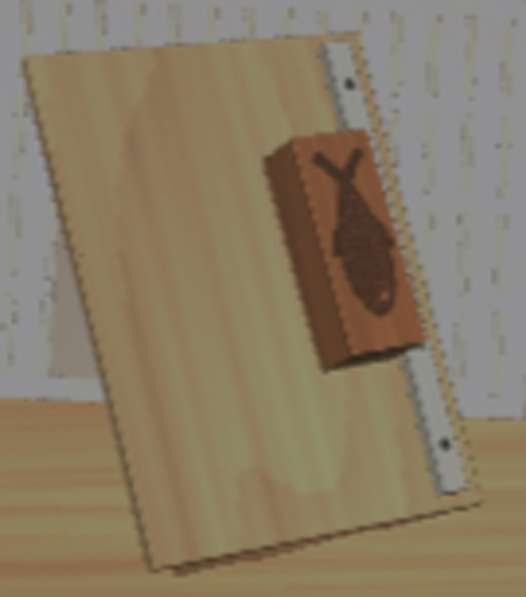

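The crop confirms it: brown block, dark fish, tail at crop (340,155), blunt head at (380,310), a long side on the bar. The bar's uphill edge runs from (322,40) to (438,493) in the crop.

```bash
python3 - <<'E'
from h import *
c=camera("top")
f=lambda a:(a[0]/3.9+225-.4,a[1]/3.9+105-.4)
hi=[onz(c,f(p),.1365) for p in [(23,57),(150,570)]]; lo=[onz(c,f(p),.0165) for p in [(358,32),(482,503)]]
b=[onz(c,f(p),.044) for p in [(322,40),(438,493)]]
print("hi",hi,np.linalg.norm(hi[0]-hi[1]),"\nlo",lo,np.linalg.norm(lo[0]-lo[1]),"\nbar",b,np.linalg.norm(b[0]-b[1]),"depth",(hi[0]-lo[0])[:2],np.linalg.norm((hi[0]-lo[0])),np.linalg.norm((hi[1]-lo[1])))
yh=sum((lo[1]-lo[0],hi[1]-hi[0],b[1]-b[0])); yh/=np.linalg.norm(yh)
xh=np.cross(yh,[0,0,1]); x=xh*np.cos(np.pi/6)+np.array([0,0,.5]); z=np.cross(x,yh)
mid=(sum(hi)+sum(lo))/4; o1=mid-.085*x; o2=(b[0]+b[1])/2-.012*z
print("yaw",np.degrees(np.arctan2(xh[1],xh[0])),"o from board",o1,"from bar",o2)
o=(o1+o2)/2; o[2]=.034
Rs=np.c_[x,yh,z]; np.savez("slope.npz",o=o,R=Rs)
for p in [(293,140),(366,130),(424,345),(350,362)]: print("blk",np.round(Rs.T@(onplane(c,f(p),o+.042*z,z)-o),4))
s=r.read_state(); T=R.from_quat(s["eef_rot"]).as_matrix(); print("T\n",T.round(3),"\nRs\n",Rs.round(3))
E
```

```text
hi [array([0.67459333, 0.13313795, 0.1365    ]), array([0.36381101, 0.0637364 , 0.1365    ])] 0.3184371666093543 
lo [array([ 0.72154043, -0.07114863,  0.0165    ]), array([ 0.41010837, -0.14092301,  0.0165    ])] 0.3191526155918366 
bar [array([ 0.70841617, -0.04726332,  0.044     ]), array([ 0.41436979, -0.11157874,  0.044     ])] 0.3009979237052965 depth [-0.04694709  0.20428658] 0.24153061331053743 0.24172073909202663
yaw 102.5215283286508 o from board [ 0.55847287 -0.07566059  0.034     ] from bar [ 0.56009214 -0.07356374  0.0336077 ]
blk [ 0.0604 -0.078   0.042 ]
blk [ 0.0058 -0.0801  0.042 ]
blk [0.0043 0.0606 0.042 ]
blk [0.0604 0.0642 0.042 ]
T
 [[ 0.439  0.898 -0.   ]
 [ 0.898 -0.439 -0.001]
 [-0.001  0.    -1.   ]] 
Rs
 [[-0.188 -0.976  0.108]
 [ 0.845 -0.217 -0.488]
 [ 0.5    0.     0.866]]
```

Sizes check out: board 319 x 241 mm (true 320 x 240), bar 301 mm (true 300). The block spans slope x 0.005–0.060 and y -0.079–0.062. I'll plan the approach with tool x along -slope x, so that the last joint has room for the quarter turn.

```bash
cat >> h.py <<'E'
try:
    S=np.load("slope.npz"); O,RS=S["o"],S["R"]
except Exception: pass
def spose(p,yaw=0):  # slope point + turn about slope z, yaw 0: tool x=-xs
    Q=RS@np.c_[[-1,0,0],[0,1,0],[0,0,-1]]
    return O+RS@np.array(p), (R.from_rotvec(RS[:,2]*np.radians(yaw))*R.from_matrix(Q))
def rel(a,b):
    return np.round(a[1].inv().apply(b[0]-a[0]),4), np.round((a[1].inv()*b[1]).as_rotvec()/2,4)
def now():
    s=r.read_state(); return np.array(s["ee_pos"]),R.from_quat(s["eef_rot"])
def insl(p): return np.round(RS.T@(p-O),4)
E
python3 - <<'E'
from h import *
a=now(); g=spose([.031,-.008,.13]); print("goal",g[0])
hx=g[0]-[0,0,0]; tgt=hx+[0,0,.05]
prev=a
for i in range(1,5):
    w=(a[0]+(tgt-a[0])*i/4, R.from_rotvec([0,0,-np.radians(141.5*i/4)])*a[1]); print(i,w[0].round(3),*rel(prev,w)); prev=w
print("tilt",*rel(prev,g))
E
```

```text
goal [ 0.57536409 -0.11012344  0.1620833 ]
1 [0.35  0.393 0.22 ] [-0.1177  0.1413  0.0026] [ 3.000e-04 -0.000e+00  3.087e-01]
2 [0.425 0.226 0.217] [-0.0142  0.1834  0.0025] [ 3.000e-04 -0.000e+00  3.087e-01]
3 [0.5   0.058 0.215] [0.0946 0.1577 0.0024] [ 3.000e-04 -0.000e+00  3.087e-01]
4 [ 0.575 -0.11   0.212] [0.1685 0.0739 0.0024] [ 3.000e-04 -0.000e+00  3.087e-01]
tilt [ 0.   -0.    0.05] [-2.000e-04 -2.614e-01 -7.000e-04]
```

```bash
python3 -m crank '[{"x":-0.02,"y":0.028,"z":-0.01,"az":0.062,"claw":-1},{"x":-0.045,"y":0.056,"z":-0.02,"az":0.124,"claw":-1},{"x":-0.07,"y":0.085,"z":-0.03,"az":0.186,"claw":-1},{"x":-0.095,"y":0.113,"z":-0.04,"az":0.248,"claw":-1},{"x":-0.118,"y":0.141,"z":-0.04,"az":0.309,"claw":-1}]'
python3 -m crank '[{"x":-0.003,"y":0.037,"az":0.062,"claw":-1},{"x":-0.006,"y":0.073,"az":0.124,"claw":-1},{"x":-0.009,"y":0.11,"az":0.186,"claw":-1},{"x":-0.012,"y":0.147,"az":0.248,"claw":-1},{"x":-0.014,"y":0.183,"az":0.309,"claw":-1}]'
python3 -m crank '[{"x":0.019,"y":0.031,"az":0.062,"claw":-1},{"x":0.038,"y":0.063,"az":0.124,"claw":-1},{"x":0.057,"y":0.095,"az":0.186,"claw":-1},{"x":0.076,"y":0.126,"az":0.248,"claw":-1},{"x":0.095,"y":0.158,"az":0.309,"claw":-1}]'
python3 -m crank '[{"x":0.034,"y":0.015,"az":0.062,"claw":-1},{"x":0.068,"y":0.03,"az":0.124,"claw":-1},{"x":0.101,"y":0.045,"az":0.186,"claw":-1},{"x":0.135,"y":0.06,"az":0.248,"claw":-1},{"x":0.168,"y":0.074,"az":0.309,"claw":-1}]'
python3 - <<'E'
from h import *
print(now()[0],*rel(now(),spose([.031,-.008,.13])),r.read_state()["joint_positions"])
E
```

```text
[0.27444122 0.5612675  0.22207263] [-0.4709  0.5653  0.0604] [ 0.3217 -0.1123  1.1985] [-1.1385891   0.33261929 -0.06472439  1.46060438  0.02160711  1.34991064
 -0.08853648]schema error: expected keys x, y, z, ax, ay, az, claw
schema error: expected keys x, y, z, ax, ay, az, claw
schema error: expected keys x, y, z, ax, ay, az, claw
schema error: expected keys x, y, z, ax, ay, az, claw
```

All keys are required, so I'll resend with full rows.

```bash
python3 -m crank '[{"x":-0.02,"y":0.028,"z":-0.01,"ax":0,"ay":0,"az":0.062,"claw":-1},{"x":-0.045,"y":0.056,"z":-0.02,"ax":0,"ay":0,"az":0.124,"claw":-1},{"x":-0.07,"y":0.085,"z":-0.03,"ax":0,"ay":0,"az":0.186,"claw":-1},{"x":-0.095,"y":0.113,"z":-0.04,"ax":0,"ay":0,"az":0.248,"claw":-1},{"x":-0.118,"y":0.141,"z":-0.04,"ax":0,"ay":0,"az":0.309,"claw":-1}]'
python3 -m crank '[{"x":-0.003,"y":0.037,"z":0,"ax":0,"ay":0,"az":0.062,"claw":-1},{"x":-0.006,"y":0.073,"z":0,"ax":0,"ay":0,"az":0.124,"claw":-1},{"x":-0.009,"y":0.11,"z":0,"ax":0,"ay":0,"az":0.186,"claw":-1},{"x":-0.012,"y":0.147,"z":0,"ax":0,"ay":0,"az":0.248,"claw":-1},{"x":-0.014,"y":0.183,"z":0,"ax":0,"ay":0,"az":0.309,"claw":-1}]'
python3 -m crank '[{"x":0.019,"y":0.031,"z":0,"ax":0,"ay":0,"az":0.062,"claw":-1},{"x":0.038,"y":0.063,"z":0,"ax":0,"ay":0,"az":0.124,"claw":-1},{"x":0.057,"y":0.095,"z":0,"ax":0,"ay":0,"az":0.186,"claw":-1},{"x":0.076,"y":0.126,"z":0,"ax":0,"ay":0,"az":0.248,"claw":-1},{"x":0.095,"y":0.158,"z":0,"ax":0,"ay":0,"az":0.309,"claw":-1}]'
python3 -m crank '[{"x":0.034,"y":0.015,"z":0,"ax":0,"ay":0,"az":0.062,"claw":-1},{"x":0.068,"y":0.03,"z":0,"ax":0,"ay":0,"az":0.124,"claw":-1},{"x":0.101,"y":0.045,"z":0,"ax":0,"ay":0,"az":0.186,"claw":-1},{"x":0.135,"y":0.06,"z":0,"ax":0,"ay":0,"az":0.248,"claw":-1},{"x":0.168,"y":0.074,"z":0,"ax":0,"ay":0,"az":0.309,"claw":-1}]'
python3 - <<'E'
from h import *
print(now()[0],*rel(now(),spose([.031,-.008,.13])),r.read_state()["joint_positions"])
E
```

```text
time: 0.62
ee_pos: [0.3502, 0.3922, 0.2645]
eef_rot: [0.97, 0.243, 0.001, -0.001]
ft_force: [1.4, -0.4, 0.8]
width: 0.087
time: 1.03
ee_pos: [0.4248, 0.2241, 0.2626]
eef_rot: [0.998, -0.063, 0.0, -0.0]
ft_force: [0.7, -0.1, -0.2]
width: 0.0869
time: 1.45
ee_pos: [0.5002, 0.0562, 0.2627]
eef_rot: [0.932, -0.363, 0.0, -0.0]
ft_force: [1.3, 0.3, 0.2]
width: 0.0872
time: 1.87
ee_pos: [0.5748, -0.1118, 0.2627]
eef_rot: [0.777, -0.63, 0.0, -0.0]
ft_force: [1.1, 0.2, -1.1]
width: 0.0874
[ 0.57476524 -0.11182239  0.262704  ] [-0.0015 -0.0009  0.1006] [-0.0015 -0.2618 -0.0047] [-0.42088598  0.24980732  0.64902539  1.53991333 -0.15228869  1.40257217
 -1.12331273]
```

```bash
python3 -m crank '[{"x":0,"y":0,"z":0.02,"ax":0,"ay":-0.053,"az":0,"claw":-1},{"x":0,"y":0,"z":0.04,"ax":0,"ay":-0.106,"az":-0.002,"claw":-1},{"x":0,"y":0,"z":0.06,"ax":0,"ay":-0.159,"az":-0.003,"claw":-1},{"x":-0.001,"y":-0.001,"z":0.08,"ax":-0.001,"ay":-0.212,"az":-0.004,"claw":-1},{"x":-0.0015,"y":-0.001,"z":0.1,"ax":-0.0015,"ay":-0.262,"az":-0.005,"claw":-1}]'
python3 - <<'E'
from h import *
c=camera("wrist"); cv2.imwrite("pics/w1.png",c["color"])
print(*rel(now(),spose([.031,-.008,.13])),r.read_state()["joint_positions"],r.read_state()["ft_force"])
print(c["eye"],[pix(c,spose([x,y,.042])[0]).round(0) for x in(0.003,.059) for y in (-.078,.062)])
E
```

```text
time: 2.28
ee_pos: [0.5755, -0.1086, 0.1621]
eef_rot: [0.755, -0.602, -0.204, -0.164]
ft_force: [-0.0, 0.3, -0.4]
width: 0.0869
[-0.0039 -0.0034 -0.0064] [ 0.0042  0.0071 -0.0021] [-0.02584196  0.57713013  0.56266744  1.47092194 -0.6771044   1.59494472
 -0.70393636] [-5.08634817 -0.90613514 -5.04304977]
[ 0.66016136 -0.17398285  0.30262974] [array([373., 131.]), array([365., 329.]), array([285., 131.]), array([289., 328.])]
```

View pics/w1.png

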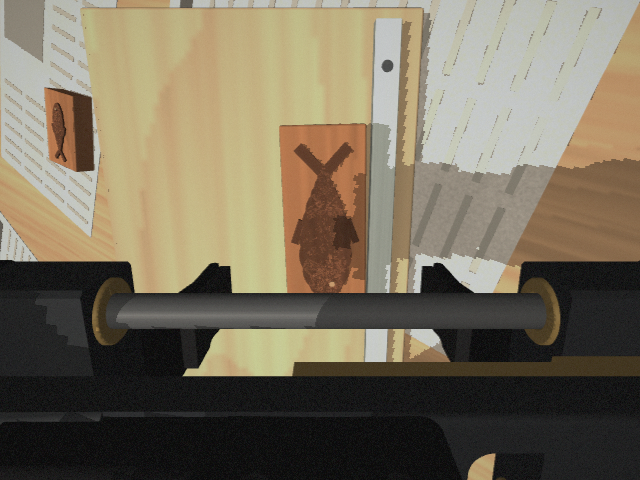

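The wrist view shows the fish block with its tail at (325,145) and edges at columns 280–367. That is 3–4 mm uphill of my prediction, so I take its centre as slope (0.033, -0.010). It lies square between the jaws and the bar is at column 372. I'll descend part way and correct.

```bash
python3 -m crank '[{"x":-0.001,"y":0,"z":0.012,"ax":0,"ay":0,"az":0,"claw":-1},{"x":-0.002,"y":-0.001,"z":0.024,"ax":0,"ay":0,"az":0,"claw":-1},{"x":-0.003,"y":-0.002,"z":0.036,"ax":0,"ay":0,"az":0,"claw":-1},{"x":-0.003,"y":-0.002,"z":0.045,"ax":0,"ay":0,"az":0,"claw":-1},{"x":-0.003,"y":-0.002,"z":0.05,"ax":0,"ay":0,"az":0,"claw":-1}]'
python3 - <<'E'
from h import *
print(insl(now()[0]),*rel(now(),spose([.033,-.010,.020])),r.read_state()["ft_force"])
E
```

```text
time: 2.75
ee_pos: [0.5709, -0.078, 0.1208]
eef_rot: [0.757, -0.6, -0.203, -0.161]
ft_force: [-0.5, -0.9, -0.1]
width: 0.0867
[ 0.0383 -0.0106  0.0781] [0.0054 0.0005 0.0581] [0.0021 0.0002 0.0047] [-0.47831089 -0.94427932 -0.09968931]
```

```bash
python3 -m crank '[{"x":0.002,"y":0,"z":0.015,"ax":0.002,"ay":0,"az":0.002,"claw":-1},{"x":0.005,"y":0,"z":0.03,"ax":0.002,"ay":0,"az":0.004,"claw":-1},{"x":0.005,"y":0,"z":0.043,"ax":0.002,"ay":0,"az":0.004,"claw":-1},{"x":0.005,"y":0,"z":0.053,"ax":0.002,"ay":0,"az":0.004,"claw":-1},{"x":0.005,"y":0,"z":0.058,"ax":0.002,"ay":0,"az":0.004,"claw":-1}]'
python3 - <<'E'
from h import *
print(insl(now()[0]),*rel(now(),spose([.033,-.010,.020])),r.read_state()["ft_force"])
E
```

```text
time: 3.17
ee_pos: [0.5649, -0.0552, 0.0673]
eef_rot: [0.753, -0.605, -0.203, -0.162]
ft_force: [0.0, -0.0, 0.8]
width: 0.0871
[ 0.032  -0.0097  0.02  ] [-0.001  -0.0003 -0.    ] [ 0.0003  0.0005 -0.0006] [ 0.03556436 -0.04816301  0.78357887]
```

Well positioned and no contact force, so I'll close at 30 N.

```bash
python3 -m crank '[{"x":0,"y":0,"z":0,"ax":0,"ay":0,"az":0,"claw":0.5},{"x":0,"y":0,"z":0,"ax":0,"ay":0,"az":0,"claw":0.5},{"x":0,"y":0,"z":0,"ax":0,"ay":0,"az":0,"claw":1},{"x":0,"y":0,"z":0,"ax":0,"ay":0,"az":0,"claw":1},{"x":0,"y":0,"z":0,"ax":0,"ay":0,"az":0,"claw":1}]' 35
python3 -m crank '[{"x":0,"y":0,"z":0,"ax":0,"ay":0,"az":0,"claw":1},{"x":0,"y":0,"z":0,"ax":0,"ay":0,"az":0,"claw":1},{"x":0,"y":0,"z":0,"ax":0,"ay":0,"az":0,"claw":1},{"x":0,"y":0,"z":0,"ax":0,"ay":0,"az":0,"claw":1},{"x":0,"y":0,"z":0,"ax":0,"ay":0,"az":0,"claw":1}]'
python3 - <<'E'
from h import *
print(insl(now()[0]),r.read_state()["ft_force"])
E
```

```text
time: 3.58
ee_pos: [0.5656, -0.0573, 0.0685]
eef_rot: [0.753, -0.606, -0.202, -0.162]
ft_force: [-1.0, 0.9, 2.4]
width: 0.0615
time: 4.0
ee_pos: [0.5655, -0.0572, 0.0683]
eef_rot: [0.753, -0.606, -0.202, -0.162]
ft_force: [0.4, -3.1, 3.7]
width: 0.0559
[ 0.0307 -0.0099  0.0219] [ 0.35974321 -3.10796597  3.71474445]
```

Gripped at width 55.9 mm, which matches the 56 mm block. I'll lift, move uphill and turn.

```bash
python3 -m crank '[{"x":0,"y":0,"z":-0.006,"ax":0,"ay":0,"az":0,"claw":1},{"x":-0.002,"y":0,"z":-0.016,"ax":0,"ay":0,"az":0,"claw":1},{"x":-0.015,"y":0,"z":-0.028,"ax":0,"ay":0,"az":0,"claw":1},{"x":-0.03,"y":0,"z":-0.038,"ax":0,"ay":0,"az":0,"claw":1},{"x":-0.045,"y":0,"z":-0.045,"ax":0,"ay":0,"az":0,"claw":1}]'
python3 -m crank '[{"x":-0.01,"y":0,"z":0,"ax":0,"ay":0,"az":-0.03,"claw":1},{"x":-0.015,"y":0,"z":0,"ax":0,"ay":0,"az":-0.08,"claw":1},{"x":-0.018,"y":0,"z":0,"ax":0,"ay":0,"az":-0.135,"claw":1},{"x":-0.02,"y":0,"z":0,"ax":0,"ay":0,"az":-0.19,"claw":1},{"x":-0.02,"y":0,"z":0,"ax":0,"ay":0,"az":-0.245,"claw":1}]'
python3 -m crank '[{"x":0,"y":0,"z":0,"ax":0,"ay":0,"az":-0.055,"claw":1},{"x":0,"y":0,"z":0,"ax":0,"ay":0,"az":-0.11,"claw":1},{"x":0,"y":0,"z":0,"ax":0,"ay":0,"az":-0.165,"claw":1},{"x":0,"y":0,"z":0,"ax":0,"ay":0,"az":-0.22,"claw":1},{"x":0,"y":0,"z":0,"ax":0,"ay":0,"az":-0.275,"claw":1}]'
python3 -m crank '[{"x":0,"y":0,"z":0,"ax":0,"ay":0,"az":-0.055,"claw":1},{"x":0,"y":0,"z":0,"ax":0,"ay":0,"az":-0.11,"claw":1},{"x":0,"y":0,"z":0,"ax":0,"ay":0,"az":-0.165,"claw":1},{"x":0,"y":0,"z":0,"ax":0,"ay":0,"az":-0.22,"claw":1},{"x":0,"y":0,"z":0,"ax":0,"ay":0,"az":-0.265,"claw":1}]'
python3 - <<'E'
from h import *
c=camera("side"); cv2.imwrite("pics/s2.png",cv2.resize(c["color"][130:330,250:500],None,fx=3,fy=3))
print(insl(now()[0]),*rel(now(),spose([.088,-.005,.045],90)),r.read_state()["joint_positions"])
E
```

```text
time: 4.42
ee_pos: [0.5618, -0.0414, 0.1309]
eef_rot: [0.752, -0.606, -0.202, -0.162]
ft_force: [0.7, 0.6, -1.1]
width: 0.0561
time: 4.83
ee_pos: [0.5581, -0.0235, 0.1404]
eef_rot: [0.878, -0.402, -0.156, -0.207]
ft_force: [-0.1, 0.4, -2.6]
width: 0.0559
time: 5.25
ee_pos: [0.558, -0.0242, 0.14]
eef_rot: [0.954, -0.149, -0.094, -0.241]
ft_force: [0.0, 0.0, -2.7]
width: 0.0557
time: 5.67
ee_pos: [0.558, -0.0242, 0.14]
eef_rot: [0.96, 0.106, -0.028, -0.257]
ft_force: [-0.1, -0.3, -3.6]
width: 0.0559
[ 0.0957 -0.0097  0.0671] [-0.0047  0.0077  0.0221] [-0.0001 -0.0002  0.0038] [ 0.02444803  0.44167777  0.28336522  1.61792347 -0.57748357  1.41544136
  0.70901265]
```

View pics/s2.png

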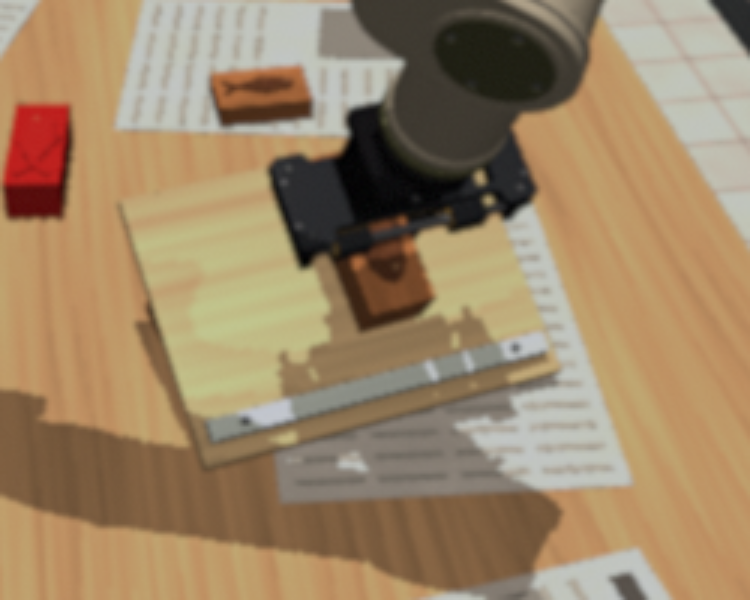

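The picture shows the block in the jaws at about (385,285), fish up, head pointing to the bar and clear of the board. Now I'll lower it.

```bash
python3 -m crank '[{"x":0,"y":0.004,"z":0.01,"ax":0,"ay":0,"az":0.004,"claw":1},{"x":0,"y":0.008,"z":0.02,"ax":0,"ay":0,"az":0.004,"claw":1},{"x":0,"y":0.012,"z":0.03,"ax":0,"ay":0,"az":0.004,"claw":1},{"x":0,"y":0.012,"z":0.037,"ax":0,"ay":0,"az":0.004,"claw":1},{"x":0,"y":0.012,"z":0.041,"ax":0,"ay":0,"az":0.004,"claw":1}]'
python3 -m crank '[{"x":0,"y":0,"z":0.001,"ax":0,"ay":0,"az":0,"claw":1},{"x":0,"y":0,"z":0.002,"ax":0,"ay":0,"az":0,"claw":1},{"x":0,"y":0,"z":0.003,"ax":0,"ay":0,"az":0,"claw":1},{"x":0,"y":0,"z":0.003,"ax":0,"ay":0,"az":0,"claw":1},{"x":0,"y":0,"z":0.003,"ax":0,"ay":0,"az":0,"claw":1}]'
python3 - <<'E'
from h import *
c=camera("wrist"); cv2.imwrite("pics/w2.png",c["color"])
print(insl(now()[0]),*rel(now(),spose([.084,-.01,.0215],90)),RS.T@r.read_state()["ft_force"],r.read_state()["torque"])
E
```

```text
time: 6.13
ee_pos: [0.555, -0.0131, 0.0962]
eef_rot: [0.961, 0.099, -0.031, -0.258]
ft_force: [0.5, 0.4, -2.2]
width: 0.0557
time: 6.55
ee_pos: [0.5558, -0.0126, 0.0957]
eef_rot: [0.961, 0.1, -0.029, -0.257]
ft_force: [-0.4, 0.1, -1.5]
width: 0.0559
[ 0.0839 -0.01    0.0228] [-0.     -0.0001  0.0013] [-0.0001 -0.0005 -0.0056] [-1.36493106 -0.31049164 -0.63679599] [-0.84706498 -0.13969098 -0.02419239]
```

View pics/w2.png

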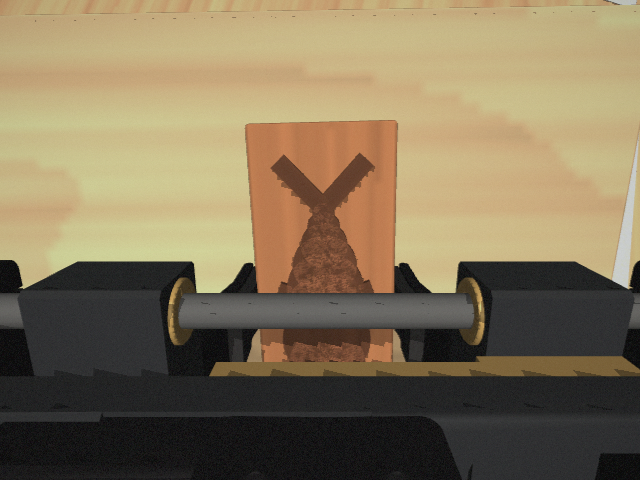

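The block is square within about 0.7° by both image and pose, and right at the board. I'll trim the yaw and slide it down towards the bar.

```bash
python3 -m crank '[{"x":0,"y":0.002,"z":0.0005,"ax":0,"ay":0,"az":-0.003,"claw":1},{"x":0,"y":0.004,"z":0.001,"ax":0,"ay":0,"az":-0.005,"claw":1},{"x":0,"y":0.006,"z":0.001,"ax":0,"ay":0,"az":-0.005,"claw":1},{"x":0,"y":0.008,"z":0.001,"ax":0,"ay":0,"az":-0.005,"claw":1},{"x":0,"y":0.008,"z":0.001,"ax":0,"ay":0,"az":-0.005,"claw":1}]'
python3 - <<'E'
from h import *
print(insl(now()[0]),*rel(now(),spose([.084,-.01,.0215],90)),RS.T@r.read_state()["ft_force"])
E
python3 -m crank '[{"x":0,"y":0.001,"z":0,"ax":0,"ay":0,"az":0,"claw":1},{"x":0,"y":0.002,"z":0,"ax":0,"ay":0,"az":0,"claw":1},{"x":0,"y":0.003,"z":0,"ax":0,"ay":0,"az":0,"claw":1},{"x":0,"y":0.003,"z":0,"ax":0,"ay":0,"az":0,"claw":1},{"x":0,"y":0.003,"z":0,"ax":0,"ay":0,"az":0,"claw":1}]'
python3 - <<'E'
from h import *
print(insl(now()[0]),*rel(now(),spose([.084,-.01,.0215],90)),RS.T@r.read_state()["ft_force"])
E
```

```text
time: 7.02
ee_pos: [0.5573, -0.0193, 0.0908]
eef_rot: [0.96, 0.104, -0.028, -0.257]
ft_force: [2.1, -0.9, 4.5]
width: 0.0559
[ 0.0755 -0.0101  0.022 ] [-0.0001 -0.0085  0.0005] [-0.0001 -0.0007 -0.0008] [ 1.05192005 -1.80085028  4.5520605 ]
time: 7.43
ee_pos: [0.5578, -0.0213, 0.0895]
eef_rot: [0.96, 0.105, -0.028, -0.258]
ft_force: [0.1, -0.8, 5.6]
width: 0.056
[ 0.0731 -0.0101  0.0219] [-0.0001 -0.0109  0.0004] [-0.0003 -0.0006 -0.0005] [2.1513565  0.07704004 5.27097757]
```

Touching the board with about 5 N normal. I'll keep sliding gently until the bar stops it.

```bash
python3 -m crank '[{"x":0,"y":0.001,"z":0,"ax":0,"ay":0,"az":0,"claw":1},{"x":0,"y":0.002,"z":0,"ax":0,"ay":0,"az":0,"claw":1},{"x":0,"y":0.003,"z":0,"ax":0,"ay":0,"az":0,"claw":1},{"x":0,"y":0.003,"z":0,"ax":0,"ay":0,"az":0,"claw":1},{"x":0,"y":0.003,"z":0,"ax":0,"ay":0,"az":0,"claw":1}]'
python3 - <<'E'
from h import *
print(insl(now()[0]),*rel(now(),spose([.084,-.01,.0215],90)),RS.T@r.read_state()["ft_force"])
E
python3 -m crank '[{"x":0,"y":0.001,"z":0,"ax":0,"ay":0,"az":0,"claw":1},{"x":0,"y":0.002,"z":0,"ax":0,"ay":0,"az":0,"claw":1},{"x":0,"y":0.002,"z":0,"ax":0,"ay":0,"az":0,"claw":1},{"x":0,"y":0.002,"z":0,"ax":0,"ay":0,"az":0,"claw":1},{"x":0,"y":0.002,"z":0,"ax":0,"ay":0,"az":0,"claw":1}]'
python3 - <<'E'
from h import *
print(insl(now()[0]),*rel(now(),spose([.084,-.01,.0215],90)),RS.T@r.read_state()["ft_force"])
E
```

```text
time: 7.85
ee_pos: [0.5584, -0.0239, 0.0881]
eef_rot: [0.96, 0.105, -0.028, -0.258]
ft_force: [0.5, -0.5, 6.0]
width: 0.0562
[ 0.0701 -0.0101  0.022 ] [-0.0001 -0.0139  0.0005] [-0.0003 -0.0007 -0.0005] [ 2.4403551  -0.41020165  5.52264536]
time: 8.27
ee_pos: [0.5587, -0.0254, 0.0872]
eef_rot: [0.96, 0.105, -0.028, -0.258]
ft_force: [0.4, -0.1, 6.4]
width: 0.0557
[ 0.0683 -0.0101  0.022 ] [-0.0002 -0.0157  0.0005] [-0.0004 -0.0006 -0.0004] [ 3.09170555 -0.3458575   5.62573168]
```

```bash
python3 -m crank '[{"x":0,"y":0.001,"z":0,"ax":0,"ay":0,"az":0,"claw":1},{"x":0,"y":0.002,"z":0,"ax":0,"ay":0,"az":0,"claw":1},{"x":0,"y":0.002,"z":0,"ax":0,"ay":0,"az":0,"claw":1},{"x":0,"y":0.002,"z":0,"ax":0,"ay":0,"az":0,"claw":1},{"x":0,"y":0.002,"z":0,"ax":0,"ay":0,"az":0,"claw":1}]'
python3 - <<'E'
from h import *
print(insl(now()[0]),RS.T@r.read_state()["ft_force"])
E
python3 -m crank '[{"x":0,"y":0.001,"z":0,"ax":0,"ay":0,"az":0,"claw":1},{"x":0,"y":0.002,"z":0,"ax":0,"ay":0,"az":0,"claw":1},{"x":0,"y":0.002,"z":0,"ax":0,"ay":0,"az":0,"claw":1},{"x":0,"y":0.002,"z":0,"ax":0,"ay":0,"az":0,"claw":1},{"x":0,"y":0.002,"z":0,"ax":0,"ay":0,"az":0,"claw":1}]'
python3 - <<'E'
from h import *
c=camera("top"); cv2.imwrite("pics/t2.png",cv2.resize(c["color"][105:258,225:360],None,fx=3.9,fy=3.9,interpolation=cv2.INTER_CUBIC))
print(insl(now()[0]),RS.T@r.read_state()["ft_force"])
E
```

```text
time: 8.68
ee_pos: [0.5588, -0.0254, 0.0871]
eef_rot: [0.96, 0.105, -0.028, -0.259]
ft_force: [-2.8, 4.8, 13.0]
width: 0.0556
[ 0.0682 -0.0102  0.0219] [11.10901458  1.69456605  8.5751323 ]
time: 9.1
ee_pos: [0.5594, -0.0256, 0.0868]
eef_rot: [0.959, 0.106, -0.028, -0.26]
ft_force: [-4.0, 8.9, 16.4]
width: 0.0557
[ 0.0678 -0.0107  0.0218] [15.98657065  1.38006905  8.89895587]
```

View pics/t2.png

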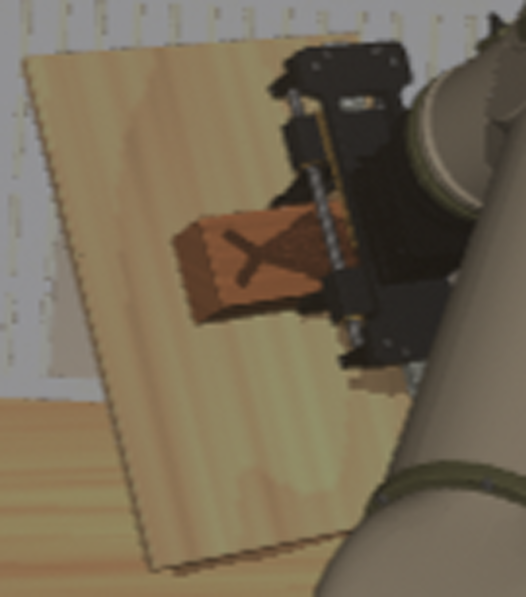

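Contact is clear: the force along the slope jumped from 3 to 16 N while motion stopped at x = 0.068. The picture shows the block square, with its tail uphill. I'll ease off the pressure, open, and back out along the board normal.

```bash
python3 -m crank '[{"x":0,"y":-0.001,"z":0,"ax":0,"ay":0,"az":0,"claw":1},{"x":0,"y":-0.002,"z":0,"ax":0,"ay":0,"az":0,"claw":1},{"x":0,"y":-0.002,"z":0,"ax":0,"ay":0,"az":0,"claw":1},{"x":0,"y":-0.002,"z":0,"ax":0,"ay":0,"az":0,"claw":0.2},{"x":0,"y":-0.002,"z":0,"ax":0,"ay":0,"az":0,"claw":-0.5}]'
python3 -m crank '[{"x":0,"y":0,"z":0,"ax":0,"ay":0,"az":0,"claw":-0.8},{"x":0,"y":0,"z":0,"ax":0,"ay":0,"az":0,"claw":-0.8},{"x":0,"y":0,"z":0,"ax":0,"ay":0,"az":0,"claw":-0.8},{"x":0,"y":0,"z":0,"ax":0,"ay":0,"az":0,"claw":-0.8},{"x":0,"y":0,"z":0,"ax":0,"ay":0,"az":0,"claw":-0.8}]'
python3 - <<'E'
from h import *
print(insl(now()[0]),RS.T@r.read_state()["ft_force"])
E
```

```text
time: 9.57
ee_pos: [0.5591, -0.0263, 0.0861]
eef_rot: [0.96, 0.105, -0.028, -0.258]
ft_force: [0.4, -0.4, 0.2]
width: 0.0583
time: 9.98
ee_pos: [0.5586, -0.0273, 0.0853]
eef_rot: [0.96, 0.105, -0.028, -0.257]
ft_force: [0.1, -0.1, -0.2]
width: 0.0774
[ 0.0658 -0.0096  0.0213] [-0.16249131 -0.05532867 -0.08324207]
```

```bash
python3 -m crank '[{"x":0,"y":0,"z":-0.005,"ax":0,"ay":0,"az":0,"claw":-0.8},{"x":0,"y":0,"z":-0.02,"ax":0,"ay":0,"az":0,"claw":-0.8},{"x":0,"y":0,"z":-0.045,"ax":0,"ay":0,"az":0,"claw":-0.8},{"x":0,"y":0,"z":-0.07,"ax":0,"ay":0,"az":0,"claw":-0.8},{"x":0,"y":0,"z":-0.09,"ax":0,"ay":0,"az":0,"claw":-0.8}]'
python3 -m crank '[{"x":0,"y":-0.02,"z":-0.03,"ax":0,"ay":0,"az":0,"claw":-0.8},{"x":0,"y":-0.05,"z":-0.05,"ax":0,"ay":0,"az":0,"claw":-0.8},{"x":0,"y":-0.08,"z":-0.06,"ax":0,"ay":0,"az":0,"claw":-0.8},{"x":0,"y":-0.115,"z":-0.06,"ax":0,"ay":0,"az":0,"claw":-0.8},{"x":0,"y":-0.15,"z":-0.06,"ax":0,"ay":0,"az":0,"claw":-0.8}]'
python3 -m crank '[{"x":0,"y":-0.03,"z":0,"ax":0,"ay":0,"az":0,"claw":-0.8},{"x":0,"y":-0.065,"z":0,"ax":0,"ay":0,"az":0,"claw":-0.8},{"x":0,"y":-0.1,"z":0,"ax":0,"ay":0,"az":0,"claw":-0.8},{"x":0,"y":-0.13,"z":0,"ax":0,"ay":0,"az":0,"claw":-0.8},{"x":0,"y":-0.15,"z":0,"ax":0,"ay":0,"az":0,"claw":-0.8}]'
python3 - <<'E'
from h import *
c=camera("top"); cv2.imwrite("pics/t3.png",cv2.resize(c["color"][105:258,225:360],None,fx=3.9,fy=3.9,interpolation=cv2.INTER_CUBIC))
s=camera("side"); cv2.imwrite("pics/s3.png",cv2.resize(s["color"][160:300,270:450],None,fx=4,fy=4,interpolation=cv2.INTER_CUBIC))
print(r.read_state()["joint_vel"],r.read_state()["ft_force"])
E
```

```text
time: 10.4
ee_pos: [0.5688, -0.0725, 0.1653]
eef_rot: [0.96, 0.105, -0.028, -0.257]
ft_force: [0.2, -0.1, -0.5]
width: 0.0784
time: 10.82
ee_pos: [0.5469, 0.0264, 0.2921]
eef_rot: [0.96, 0.104, -0.027, -0.257]
ft_force: [1.6, 0.2, -0.7]
width: 0.0782
time: 11.23
ee_pos: [0.5181, 0.1558, 0.3679]
eef_rot: [0.96, 0.106, -0.027, -0.258]
ft_force: [0.2, -0.7, -0.6]
width: 0.0786
[ 0.03735171  0.02820613  0.05377168  0.03284671  0.02188566 -0.0064525
  0.05108368] [-0.04956617 -1.20274094 -0.73790734]
```

View pics/t3.png

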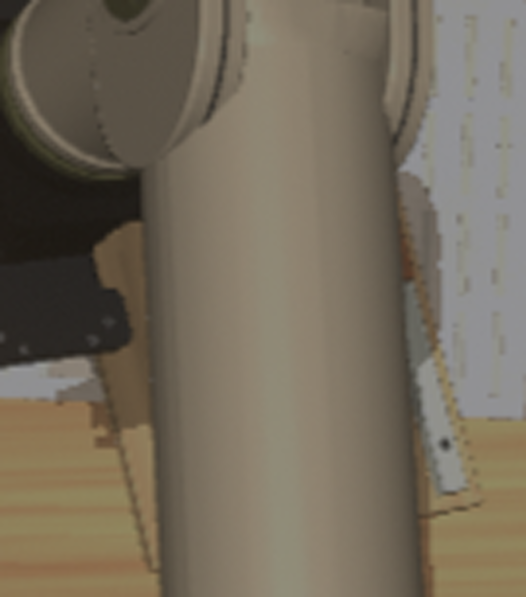

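View pics/s3.png

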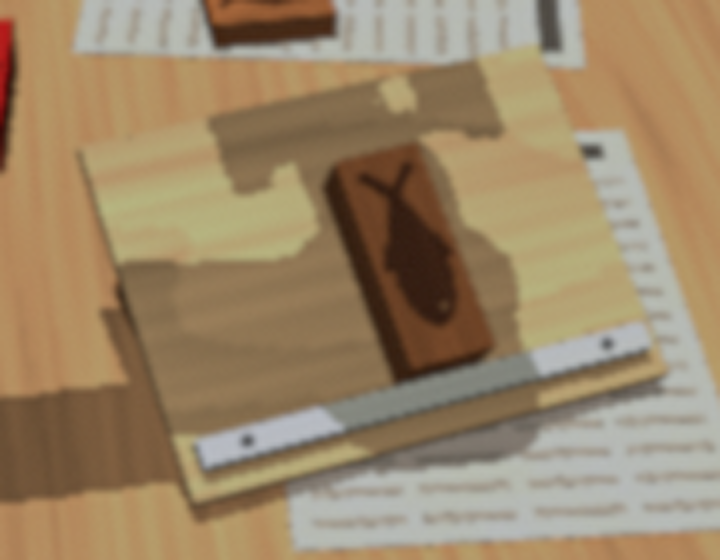

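The side view shows the block fish up, with its head at (440,320) towards the bar and its end on the bar line. The arm hides it from the top camera. I'll check numerically from the side view.

```bash
python3 - <<'E'
from h import *
c=camera("side"); im=c["color"]; hsv=cv2.cvtColor(im,cv2.COLOR_BGR2HSV)
m=((hsv[...,0]<15)&(hsv[...,1]>150)).astype(np.uint8); k=np.zeros_like(m); k[190:262,345:400]=m[190:262,345:400]
n,l,st,_=cv2.connectedComponentsWithStats(k); i=1+np.argmax(st[1:,4]); cn=max(cv2.findContours((l==i).astype(np.uint8),0,1)[0],key=cv2.contourArea)
h=cv2.convexHull(cn); print(st[i],cv2.approxPolyDP(h,2,True)[:,0].tolist())
for x in (0,.14):
  for y in (-.038,.018):
    for z in (0,.012,.042): print((x,y,z),pix(c,O+RS@[x,y,z]).round(1))
print("bar top edge",[pix(c,O+RS@[0,y,.012]).round(1) for y in(-.15,.15)])
f=lambda a:(a[0]/4+270-.4,a[1]/4+160-.4)
print("bar seen",[np.round(RS.T@(onplane(c,f(p),O+RS[:,2]*.012,RS[:,2])-O),4) for p in[(195,440),(645,323)]])
g=cv2.resize(im[185:270,335:410],None,fx=7,fy=7,interpolation=cv2.INTER_CUBIC); cv2.imwrite("pics/s4.png",g)
E
```

```text
[ 352  197   41   57 1354] [[373, 197], [392, 246], [369, 253], [352, 206], [356, 200]]
(0, -0.038, 0) [388.  252.1]
(0, -0.038, 0.012) [389.4 250.5]
(0, -0.038, 0.042) [392.9 246.5]
(0, 0.018, 0) [367.3 257.5]
(0, 0.018, 0.012) [368.5 256. ]
(0, 0.018, 0.042) [371.6 252. ]
(0.14, -0.038, 0) [369.7 201.9]
(0.14, -0.038, 0.012) [370.8 199.9]
(0.14, -0.038, 0.042) [373.8 194.9]
(0.14, 0.018, 0) [349.4 206.6]
(0.14, 0.018, 0.012) [350.4 204.7]
(0.14, 0.018, 0.042) [352.9 199.7]
bar top edge [array([429.8, 239.9]), array([317.2, 269.4])]
bar seen [array([-0.0012,  0.1476,  0.012 ]), array([-0.0017, -0.1523,  0.012 ])]
```

View pics/s4.png

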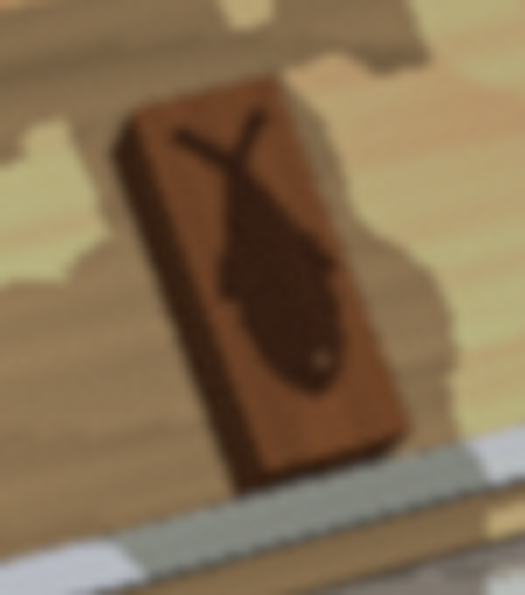

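The head-end top corners are seen at about (393,246) and (372,252), against (392.9,246.5) and (371.6,252.0) predicted for a seated block. The long edges agree within about 0.5°. The end meets the bar line with no gap, and the robot is clear, so I'm handing in.

```bash
python3 -c "
from bench import r,close_job
print(close_job(), r.read_state()['time'])"
```

```text
the job is handed in; nothing more can be done
the job is handed in; nothing more can be done
```

The fish block is turned a quarter turn and lies fish up on the board, with its head end against the stop bar. I let go, backed the arm clear and handed the job in. No verdict was reported.

I gripped the block square to the board, lifted it and turned it 90°. I then slid it down until the bar stopped it; the force along the slope rose from 3 to 16 N with no further travel.

**Position:** In the last side view, the head corners were within about 1 px (about 3 mm) of where a seated block should be. The end met the bar line with no visible gap.

**Squareness:** The long edges agreed with square to about 0.5°. The short head edge read about 1.7°, which is within pixel noise for so short an edge.

**Flatness:** I checked this only indirectly. The gripper height at placing (21.8 mm) matched the height at grasping (21.9 mm).

**Checks that failed or disagreed:**
- The tail corners read about 1.3 px off the prediction, which I put down to calibration and picking error.
- The top camera could not confirm the result because the arm blocked its view.
- I did not measure the mug, jar, brush or spare block again. The arm was over or beside the board throughout and never worked near them. The largest wrist force was about 19 N, while pressing the block against the bar.

The clock stood at about 11 s of the 32 s allowed, and 9 pictures were viewed.

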